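# Offer up a peel plate to a tilted label head and hold it flush

## Task

Pick up the steel peel plate and offer it up to the sloped mounting face of the label applicator: square end down on the little ledge at the foot of the face, bevelled end up the slope, lined up with the face and tilted so that it lies flush on it. Finish while still gripping the plate and pressing it firmly against the face, so that I can put the screws in - do not let go. The head's tilt is already set, so don't force it out of position, and leave the other things on the bench where they are.

Things in the scene. Friction and masses are not known exactly. Their poses are not given: they have to be found in the camera images.
- peel_plate: The loose peel plate: flat bare steel, 100 mm long (x), 64 mm wide (y), 8 mm thick (z), about 0.13 kg. Origin: centre of its underside; z points out of its top. The -x end is square, the +x end bevelled on top. Two screw holes (marks only) 28 mm from the square end. It starts bevel side up on a black block, roughly along it, overhanging it about 10 mm all round (8 mm more or less lengthwise).
- heel (a point): Middle of the plate's lower square edge (plate frame -50, 0, 0 mm; axes of the plate).
- peel_edge (a point): Middle of the plate's thin edge at the underside of its bevelled end (plate frame +50, 0, 0 mm; axes of the plate). The last 18 mm of the top slope down to this edge, which is 1.5 mm thick.
- block: The black plastic packing block under the plate at the start, fixed to the bench: 80 mm (x) by 44 mm (y) by 30 mm high. Origin at the centre of its underside on the bench. The fingers can reach down past the plate on both sides of it.
- seat (a point): Inner corner where the head's sloped mounting face meets its ledge, midway across, 0.15 to 0.18 m above the bench. x points up the slope along the face, y along the ledge, z out of the face. The aluminium face is 44 mm wide and 85 mm long (x 0 to 85 mm), rising away from the robot at 14 to 34 degrees. The ledge is 8 mm long (x -8 to 0 mm), as wide as the face, and stands 6 mm above it.
- face_top (a point): Middle of the face's upper edge (85 mm up the slope from the seat, same axes). The seated plate overhangs the face by 10 mm at each side and 15 mm here. Beside the face there is free room for fingertips down to 20 mm below its level. Below the ledge is a white guide roller (28 mm thick, 43 to 71 mm down the slope from the seat), its top 3 mm above the face's level.
- swivel (a point): The head's swivel axis (along y), 45 mm below the face's level and 40 mm up the slope from the seat; axes as the seat. It is clamped with a friction of about 6 N m: the head keeps its tilt under careful pushing and turns if forced.
- stand: The label applicator: blue foot plate, steel post and, on top, the swivelling head; foot fixed to the bench, 150 mm (x) by 110 mm (y) by 12 mm. Origin: centre of the foot's underside; its x is the level direction in which the face rises, within 20 degrees of ahead. A black clamp lever sticks out 55 mm to its +y side, at 90 to 140 mm height. The clevis is 157 mm high.
- label_roll: Bystander: a paper label roll standing flat beyond the work, 150 mm across, 61 mm high, origin under its centre.
- hex_key: Bystander: a T-handle hex key lying between the two, 126 mm long, handle (towards the robot) 70 mm across and 16 mm high; origin near its middle on the bench.
- core_tube: Bystander: an upright empty cardboard core, 82 mm across and 75 mm high, on the left; origin under its centre.
- screw_tray: Bystander: a grey plastic tray with screws, 110 by 80 by 22 mm, on the right; origin under its centre.
Things that resemble listed ones, but are neither listed nor needed, are in the scene too. What is meant by the peel_plate is not yellow, and is the smaller of those in its own colour.

How it is judged:
By the outcome, as a careful person would: the job done as asked, in the order asked, and still so for the second after the job is handed in, while the arm keeps its last pose, push and grip.
It also fails if it takes over 40 s, if anything falls off the work surface, if the arm or the gripper's body presses on something with over 40 N, if the wrist force passes 120 N, or if a joint passes its speed limit or range.

## Robot

A 7-joint arm with a two-finger parallel gripper is mounted at the origin on the work surface. World frame = base frame: x ahead of the robot, y to its left, z up, the work surface at z = 0. Lengths are in m, angles in rad, forces in N, time in s.
With the tool pointing down it reaches from about 0.4 to 0.85 m from the base axis. Payload 10.4 kg.
Tool frame: the origin (TCP) lies midway between the tips of the shut fingers; the grasp point (between the pads) lies 19 mm behind it; z points along the fingers, x is the direction in which the jaws open and shut, and the axes are right-handed (so a half turn about z gives the same grasp; the last joint's range is limited). The gripper opens to 85 mm and grips with 20 to 120 N. Pads are 22 mm wide; open, the fingers measure 114 mm over their backs; the gripper's body (76 mm by 85 mm) begins 54 mm behind the grasp point. The pads swing forward as they close: fully open they stand 13 mm farther back than shut.
Start: joints at [1.325, 0.332, -0.065, 1.46, 0.022, 1.35, -0.088], TCP at [0.138, -0.61, 0.231] pointing down, gripper open.
Joint ranges: [-2.6, 2.6], [-0.5, 2.12], [-1.47, 1.34], [0.16, 2.42], [-1.27, 4.41], [0.06, 2.06], [-2.6, 2.6]. Speed limits (rad/s): [2.22, 2.22, 2.79, 2.79, 3.14, 3.14, 3.14].

## Interface

Orientations are given as a unit quaternion [x, y, z, w].
In Python, from workcell import manip, cams gives the robot as it stands.
- The arm moves only by the tool move_arm, never from a script. Its argument "moves" is a list of rows, each a list of 7 numbers: the turn, a rotation vector about the tool's x, y, z in degrees, then the shift along the tool's x, y, z in m, then the finger opening in m, from 0 to 0.0854. A call has 1 to 10 rows; each row is the pose to reach, as a shift and turn from the pose commanded when the call began, along the tool's axes at that moment; what a row does not reach only later rows make up. A row lasts 1/10 s, in which the tool goes at most 50 mm and 8.59 degrees, less where a joint would pass 70% of its speed; a pose out of reach is approached as far as the arm can. A call with a gripper value outside its range is refused whole. The fingers move at their own pace and stop on an object; "grip_force" is the grip in N (left out, the last holds). Time passes only in rows, so rows that repeat a pose let the fingers close. It gives the time, the measured TCP pose, the force and the opening at its end, in the units of the state.
- manip.get_obs(): the state, without advancing time (a new reading comes with each control period).
- cams.camera(name): name is "scene" or "top"; returns the picture (384x512x3 uint8, red, green, blue); there is no depth.
- cams.camera_params(name): a dict with "fx", "fy", "cx", "cy" (pixels), "xyz" and "rotation" of the camera in the world. Camera axes: x right, y up, looking along -z (the intrinsics and any distortion apply to the point x, -y, -z); pixel columns grow to the right and rows downward; lengths in m; the calibration is good to about 2 mm. A picture is of the moment at which its call begins. camera_params takes no time and is no camera call.
- manip.hand_in(): hands the job in, once; it reports no verdict.
The state is a dict: "clock": time; "joint_pos": joint angles; "joint_velocities": joint speeds; "tau": joint torques, N m; "position": TCP position; "ee_rot": TCP orientation; "ft_force": force on the tool from outside, world axes, zero at the start; "torque": the same for the moment, N m; "grip_width": opening from 0.0 (shut) to 1.0 (fully open).
Only numpy, scipy, OpenCV 4.12 (cv2) and the standard library are available. Lean on these libraries where they do the work, as an engineer would, in place of code of your own. Each camera call takes 0.05 s, during which the arm holds its last target. There are 200 camera calls.

## Working session

There is one attempt and no reset: what is moved stays moved. The work goes in short steps, Python scripts to look and compute and a tool call to move; the robot and the scene stay as the last step left them, time stands still between calls to the robot, and variables do not carry over. Pictures are saved under pics/ and viewed, about 8 in all and at most 12, crops included, and the job is handed in when it is done.

Besides the shell and the picture viewer there is one more tool, called after "Request:" as a command line: name --pt "numbers of a row" for each row, then --argument value for the rest. move_arm: Moves the arm, as the interface text tells. Its arguments: {"type":"object","properties":{"moves":{"type":"array","items":{"type":"array","items":{"type":"number"}}},"grip_force":{"type":"number"}},"required":["moves"]}

```bash
ls; mkdir -p pics; python3 - <<'E'
from workcell import manip, cams
import cv2
print(manip.get_obs())
for n in("scene","top"):
    print(n,cams.camera_params(n))
    im=cams.camera(n); cv2.imwrite(f"pics/{n}0.png",im[:,:,::-1])
E
```

```text
pics
{'clock': 0.0, 'joint_pos': array([ 1.32537654,  0.33286469, -0.06470071,  1.46091234,  0.0215761 ,
        1.3499034 , -0.08848479]), 'joint_velocities': array([ 0.000771  ,  0.00090232, -0.00030445, -0.00077342, -0.00115989,
        0.00085106,  0.00117294]), 'tau': array([ 4.01588632e-04, -6.25440717e+01,  4.94728459e-02, -3.91617107e+01,
        1.63824140e-02,  9.66484426e-03,  9.91041361e-06]), 'position': array([ 0.1380358 , -0.60919247,  0.23053425]), 'ee_rot': array([ 7.81348267e-01, -6.24094865e-01, -5.56811319e-04, -4.18815700e-04]), 'ft_force': array([-0.15644655, -0.26797534,  0.54433158]), 'torque': array([-0.02461487,  0.04162369, -0.02204567]), 'grip_width': 0.9976736531762059}
scene {'fx': 412.86342477504985, 'fy': 412.86342477504985, 'cx': 253.36169099806082, 'cy': 195.09183374734587, 'xyz': array([ 1.51112438, -0.26458257,  0.70800075]), 'rotation': array([0.39017899, 0.29299622, 0.53189219, 0.69210134])}
top {'fx': 417.89087547344354, 'fy': 417.89087547344354, 'cx': 263.24559102285787, 'cy': 197.72960389394513, 'xyz': array([ 0.49320924, -0.01148488,  1.2109761 ]), 'rotation': array([ 0.04067273, -0.04543656, -0.70261476,  0.70895257])}
```

View pics/scene0.png

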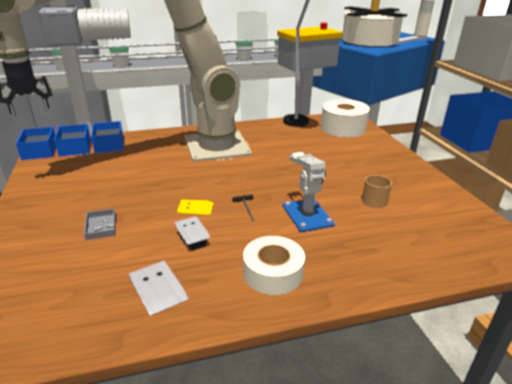

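View pics/top0.png

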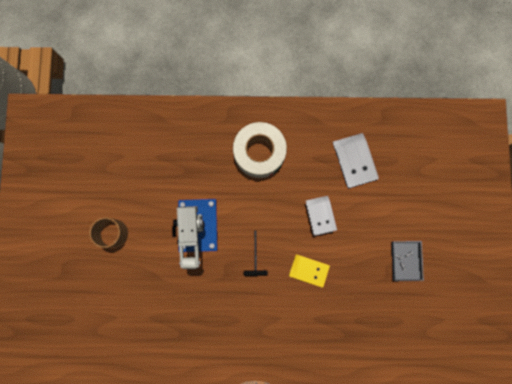

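Scene view: the candidates are yellow (195,207), large grey flat on the bench (160,287) and small grey on the black block (192,233). In the top view these are (310,270), (356,160) and (321,216). The small grey one on the block fits: it isn't yellow and is the smaller of the greys. The head is at top (188,235), scene (310,180). I'll confirm this with an enlarged mosaic.

```bash
cat > h.py <<'E'
import numpy as np, cv2
from scipy.spatial.transform import Rotation as R
from workcell import manip, cams
P={n:cams.camera_params(n) for n in("scene","top")}
def ray(n,u,v):
    p=P[n]; d=np.array([(u-p["cx"])/p["fx"],-(v-p["cy"])/p["fy"],-1.])
    d=R.from_quat(p["rotation"]).apply(d); return np.array(p["xyz"]),d/np.linalg.norm(d)
def onz(n,u,v,z):
    o,d=ray(n,u,v); return o+d*(z-o[2])/d[2]
def tri(a,b):   # pixels scene, top
    o1,d1=ray("scene",*a);o2,d2=ray("top",*b)
    s=np.linalg.lstsq(np.c_[d1,-d2],o2-o1,rcond=None)[0]
    p,q=o1+s[0]*d1,o2+s[1]*d2; return (p+q)/2,np.linalg.norm(p-q)
def proj(n,X):
    p=P[n]; c=R.from_quat(p["rotation"]).inv().apply(np.atleast_2d(X)-p["xyz"])
    return np.c_[p["cx"]-p["fx"]*c[:,0]/c[:,2],p["cy"]+p["fy"]*c[:,1]/c[:,2]]
E
python3 - <<'E'
import cv2,numpy as np
s=cv2.imread("pics/scene0.png");t=cv2.imread("pics/top0.png")
def c(i,x,y,w,h): return cv2.resize(i[y:y+h,x:x+w],(400,300),interpolation=cv2.INTER_CUBIC)
a=np.vstack([np.hstack([c(s,160,205,64,48),c(t,289,190,64,48)]),np.hstack([c(s,260,140,128,96),c(t,140,186,106,80)])])
cv2.imwrite("pics/mos.png",a)
E
```

```text
(no output)
```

View pics/mos.png

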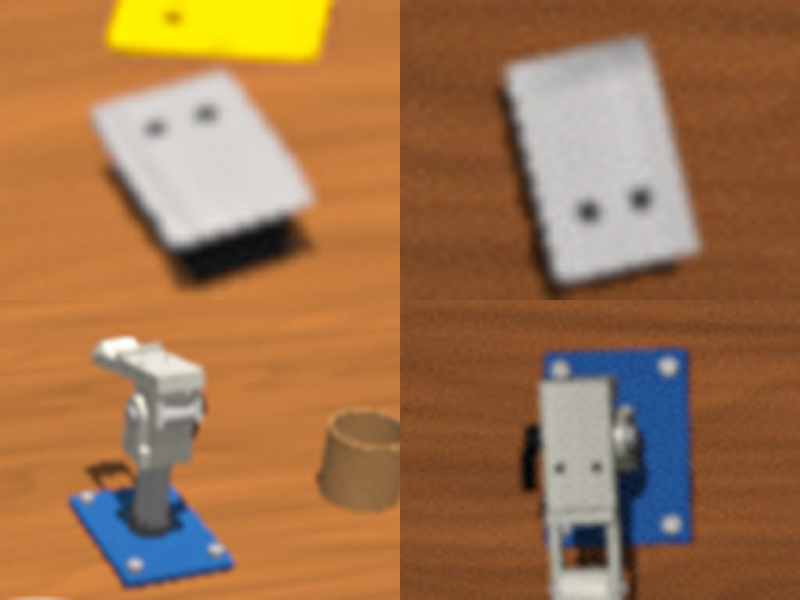

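Confirmed: the small grey plate lies on the black block, with its holes (square end) towards the robot and its bevel away. Next, averaged and enlarged views of the head for measuring.

```bash
python3 - <<'E'
from h import *
A={}
for n in P: A[n]=np.mean([cams.camera(n).astype(float) for _ in range(10)],0)[:,:,::-1]; np.save(f"pics/{n}.npy",A[n])
def c(i,x,y,w,h,k): return cv2.resize(i[y:y+h,x:x+w].clip(0,255).astype(np.uint8),None,fx=k,fy=k,interpolation=cv2.INTER_CUBIC)
a=np.hstack([c(A["scene"],285,148,48,72,8),c(A["top"],166,200,50,72,8)])
for i in range(0,a.shape[1],80): cv2.line(a,(i,0),(i,5),(0,0,255),1)
cv2.imwrite("pics/head.png",a); print(a.shape)
E
```

```text
(576, 784, 3)
```

View pics/head.png

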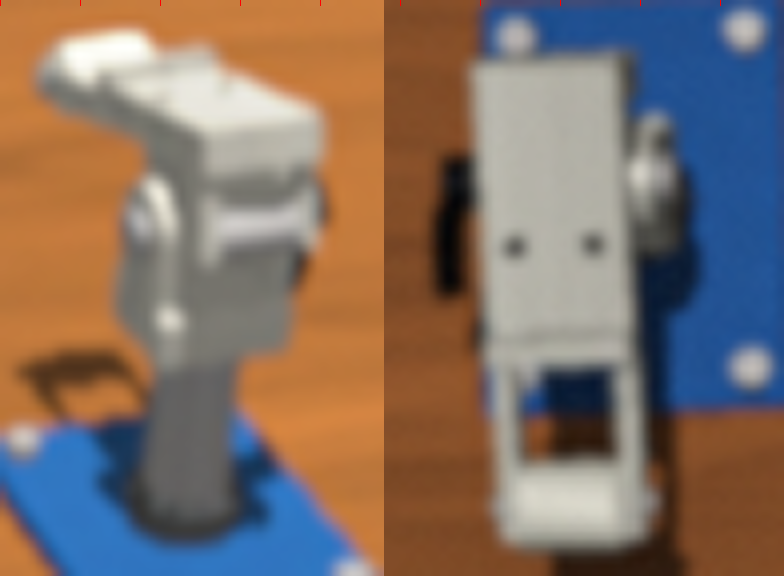

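```bash
python3 - <<'E'
from h import *
A={n:np.load(f"pics/{n}.npy") for n in P}
def c(i,x,y,w,h,k):
    a=i[y:y+h,x:x+w].mean(2); a=((a-90)*255/150).clip(0,255).astype(np.uint8)
    return cv2.resize(a,None,fx=k,fy=k,interpolation=cv2.INTER_CUBIC)
a=np.full((528,800),0,np.uint8)
s=c(A["scene"],287,149,40,22,12); a[:s.shape[0],:s.shape[1]]=s
s=c(A["top"],174,204,26,44,12); a[:,484:484+312]=s[:,:]
a=cv2.cvtColor(a,cv2.COLOR_GRAY2BGR)
for i in range(0,800,50): cv2.line(a,(i,0),(i,6),(0,0,255),1)
for i in range(0,528,50): cv2.line(a,(484,i),(490,i),(0,0,255),1); cv2.line(a,(0,i),(6,i),(0,0,255),1)
cv2.imwrite("pics/head2.png",a)
# plate in top view
t=A["top"][190:245,295:348].astype(np.float32); b,g,r=t[...,0],t[...,1],t[...,2]
m=((b>110)).astype(np.uint8)
k,l,st,ce=cv2.connectedComponentsWithStats(m); i=1+st[1:,4].argmax()
cs,_=cv2.findContours((l==i).astype(np.uint8),cv2.RETR_EXTERNAL,cv2.CHAIN_APPROX_NONE)
# metric contour on plate top plane
up=cv2.resize(np.ascontiguousarray(b),None,fx=8,fy=8,interpolation=cv2.INTER_CUBIC)
m=(up>110).astype(np.uint8);k,l,st,_=cv2.connectedComponentsWithStats(m); i=1+st[1:,4].argmax()
cs,_=cv2.findContours((l==i).astype(np.uint8),cv2.RETR_EXTERNAL,cv2.CHAIN_APPROX_NONE)
c=max(cs,key=len)[:,0].astype(float); uv=(c+.5)/8-.5+[295,190]
X=np.array([onz("top",u,v,0.038)[:2] for u,v in uv]).astype(np.float32)
print("top rect",cv2.minAreaRect(X*1000)); bx=cv2.boxPoints(cv2.minAreaRect(X*1000)); print(bx)
E
```

```text
top rect ((589.9281005859375, -181.42117309570312), (101.98193359375, 68.01331329345703), 13.323874473571777)
[[ 532.47266 -160.08101]
 [ 548.1467  -226.2636 ]
 [ 647.38354 -202.76134]
 [ 631.7095  -136.57875]]
```

View pics/head2.png

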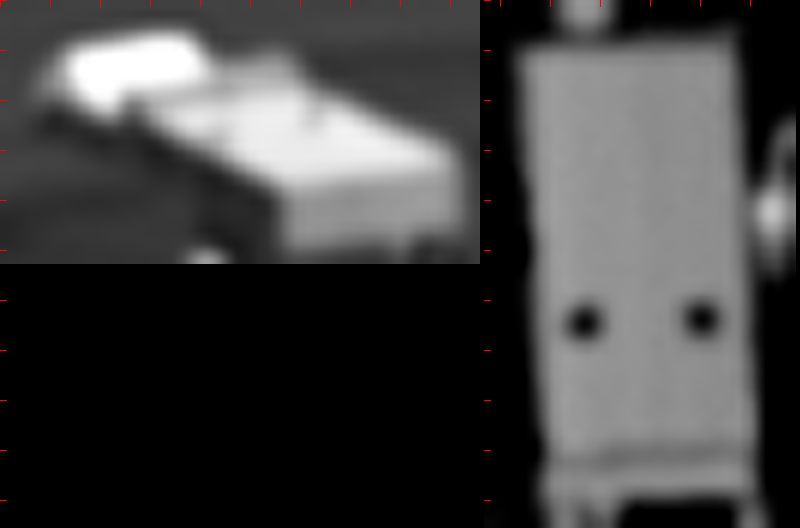

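```bash
python3 - <<'E'
from h import *
from scipy.optimize import least_squares
T=lambda x,y:((x-484+.5)/12-.5+174,(y+.5)/12-.5+204)
S=lambda x,y:((x+.5)/12-.5+287,(y+.5)/12-.5+149)
w=22
# plate-frame pts (mm): cam, point, pixel, sigma px
D=[("top",(85,w,0),T(520,47),.25),("top",(85,-w,0),T(735,40),.25),("top",(0,w,0),T(545,455),.4),("top",(0,-w,0),T(751,445),.4),
("top",(28,None,0),T(584,322),.15),("top",(28,-1,0),T(702,320),.15),
("scene",(85,-w,0),S(282,187),.25),("scene",(85,w,0),S(458,150),.3),
("scene",(0,w,0),S(310,92),.7),("scene",(0,-w,0),S(147,115),.7)]
def pose(p):
    # x dir level yaw, rising tilt
    return np.array(p[:3]), R.from_euler("ZY",[p[3],-p[4]])
def res(p,full=False):
    o,r=pose(p); out=[]
    for n,q,px,s in D:
        q=np.array([q[0],p[5]*1000 if q[1] is None else (-p[5]*1000 if q[1]==-1 else q[1]),q[2]])/1000
        e=(proj(n,o+r.apply(q))[0]-px); out.append(e/(1 if full else s))
    return np.array(out) if full else np.ravel(out)
f=least_squares(res,[.42,.15,.165,0,.4,.012],loss="soft_l1")
p=f.x;print(np.round(p[:3]*1000,1),np.degrees(p[3:5]),p[5]); print(np.round(res(p,True),2))
print("sd",np.round(np.sqrt(np.diag(np.linalg.inv(f.jac.T@f.jac))),4))
for a,b in((S(282,187),T(735,40)),(S(458,150),T(520,47)),(S(310,92),T(545,455)),(S(147,115),T(751,445))): print(tri(a,b))
print(R.from_euler("ZY",[p[3],-p[4]]).as_matrix())
E
```

```text
[510.2 168.1 174.9] [ 2.08977898 15.07998668] 0.012042533852060314
[[-0.02  0.08]
 [ 0.17  0.17]
 [-0.23  0.13]
 [ 0.5   0.46]
 [-0.02 -0.03]
 [-0.02 -0.14]
 [ 0.05 -0.31]
 [ 0.2   0.7 ]
 [-0.55  0.02]
 [-0.93 -0.01]]
sd [0.0003 0.0004 0.0014 0.0072 0.02   0.0003]
(array([0.59333644, 0.14926218, 0.19633738]), np.float64(0.0007463802075484989))
(array([0.59129289, 0.19242664, 0.19927018]), np.float64(0.0003019125955925995))
(array([0.50998401, 0.19043514, 0.17514047]), np.float64(0.001978228179308663))
(array([0.51224331, 0.14785355, 0.17526081]), np.float64(0.001140869310125903))
[[ 0.96492138 -0.03646544 -0.25999422]
 [ 0.0352097   0.99933491 -0.00948711]
 [ 0.26016725  0.          0.96556357]]
```

```bash
python3 - <<'E'
from h import *
from scipy.optimize import least_squares
A={n:np.load(f"pics/{n}.npy").mean(2) for n in P}
s=A["scene"]
sil=[]
for u in range(294,303):
    c=s[146:164,u]; i=c.argmax(); bg=c[0:4].mean(); h=(bg+c[i])/2
    j=np.where(c[:i]<h)[0][-1]; sil.append((u,146+j+(h-c[j])/(c[j+1]-c[j])))
print(np.round(sil,2))
t=A["top"]
print(np.round(t[252:274,230-0-38:230-0-34].T)) 
T8=lambda x,y:((x-384+.5)/8-.5+166,(y+.5)/8-.5+200)
T=lambda x,y:((x-484+.5)/12-.5+174,(y+.5)/12-.5+204)
S=lambda x,y:((x+.5)/12-.5+287,(y+.5)/12-.5+149)
w=22
D=[("top",(85,w,0),T(520,47),.25),("top",(85,-w,0),T(735,40),.25),("top",(0,w,0),T(545,455),.5),("top",(0,-w,0),T(751,445),.5),
("top",(28,None,0),T(584,322),.3),("top",(28,-1,0),T(702,320),.3),
("scene",(85,-w,0),S(282,187),.25),("scene",(85,w,0),S(458,150),.4)]
L=[("scene",*sil[i]) for i in(2,4,6)]+[("top",*T8(540,458)),("top",*T8(572,547))]
def res(p,full=False):
    o=np.array(p[:3]);r=R.from_euler("ZY",[p[3],-p[4]]); out=[]
    for n,q,px,sg in D:
        q=np.array([q[0],p[5]*1000 if q[1] is None else (-p[5]*1000 if q[1]==-1 else q[1]),q[2]])/1000
        out+=list((proj(n,o+r.apply(q))[0]-px)/(1 if full else sg))
    a=o+r.apply([-.057,0,-.011]); ad=r.apply([0,1,0])
    for n,u,v in L:
        c,d=ray(n,u,v); k=np.cross(d,ad); dist=abs((c-a)@k)/np.linalg.norm(k)
        out.append((dist-.014)/(1e-3 if full else .001))
    return np.array(out)
f=least_squares(res,[.51,.168,.175,.03,.3,.012]); p=f.x
print(np.round(p[:3]*1000,1),np.degrees(p[3:5]),p[5]); print(np.round(res(p,True),2))
print("sd",np.round(np.sqrt(np.diag(np.linalg.inv(f.jac.T@f.jac))),4))
# foot yaw: blue right edge in the top view
im=np.load("pics/top.npy"); b=(im[...,0]-im[...,2]>40)
e=[(b.shape[1]-1-b[v][::-1].argmax(),v) for v in range(206,246)]
X=np.array([onz("top",u,v,.012) for u,v in e]); k=np.polyfit(X[:,0],X[:,1],1); print("foot yaw",np.degrees(np.arctan(k[0])))
E
```

```text
[[294.   152.26]
 [295.   152.12]
 [296.   151.93]
 [297.   151.74]
 [298.   151.56]
 [299.   151.43]
 [300.   151.38]
 [301.   151.41]
 [302.   151.57]]
[[ 33.  32.  30.  30.  56. 107. 155. 180. 195. 205. 211. 212. 204. 191.
  171. 140.  92.  47.  31.  30.  30.  28.]
 [ 40.  40.  38.  35.  55. 104. 152. 179. 193. 202. 208. 210. 204. 191.
  172. 141.  91.  48.  30.  29.  30.  30.]
 [ 76.  77.  73.  67.  75. 112. 152. 174. 184. 191. 195. 198. 193. 185.
  169. 139.  91.  46.  30.  30.  29.  29.]
 [130. 131. 127. 122. 124. 139. 159. 169. 173. 174. 176. 177. 176. 172.
  160. 127.  80.  42.  30.  31.  28.  31.]]
[510.2 167.7 176.8] [ 2.31121156 13.98891348] 0.012024201386971765
[-0.03 -0.06  0.16 -0.04 -0.23  0.15  0.53  0.41 -0.02 -0.09 -0.02 -0.23
  0.12 -0.33  0.25  0.65  0.08  0.38  0.14  0.79 -0.96]
sd [0.0003 0.0005 0.0005 0.0075 0.0056 0.0005]
foot yaw 3.3278059506059545
```

```bash
cat >> h.py <<'E'
SEAT=np.array([.5102,.1678,.1765]); RF=R.from_euler("ZY",[2.6,-14.3],degrees=True)
FLIP=R.from_matrix(np.array([[0,-1,0],[-1,0,0],[0,0,-1]]).T)  # tool x=-y, tool y=-x, tool z=-z of the plate
def go(pos,rot,name=""):
    o=manip.get_obs(); r=R.from_quat(o["ee_rot"])
    print(name,"turn",np.round((r.inv()*rot).as_rotvec(degrees=True),2),"shift",np.round(r.inv().apply(np.array(pos)-o["position"]),4))
E
python3 - <<'E'
from h import *
print(FLIP.as_matrix())
RP=R.from_euler("z",13.3,degrees=True)
go([.587,-.182,.13],RP*FLIP,"above")
go([.587,-.182,.010],RP*FLIP,"grasp")
E
```

```text
[[ 0. -1.  0.]
 [-1.  0. -0.]
 [ 0.  0. -1.]]
above turn [-0.   -0.   -0.54] shift [-0.3178 -0.5322  0.1013]
grasp turn [-0.   -0.   -0.54] shift [-0.3178 -0.5322  0.2213]
```

Request:
move_arm --pt "0 0 -0.5 -0.024 -0.04 0.0 0.085" --pt "0 0 -0.5 -0.048 -0.08 0.005 0.085" --pt "0 0 -0.5 -0.072 -0.12 0.01 0.085" --pt "0 0 -0.5 -0.096 -0.16 0.02 0.085" --pt "0 0 -0.5 -0.12 -0.2 0.03 0.085" --pt "0 0 -0.5 -0.144 -0.24 0.04 0.085" --pt "0 0 -0.5 -0.168 -0.28 0.05 0.085" --pt "0 0 -0.5 -0.191 -0.32 0.06 0.085" --pt "0 0 -0.5 -0.215 -0.36 0.07 0.085" --pt "0 0 -0.5 -0.239 -0.4 0.08 0.085"

```text
clock: 2.1
position: [0.4766, -0.2868, 0.1512]
ee_rot: [0.784, -0.621, 0.0, 0.0]
ft_force: [0.2, -1.1, 0.4]
grip_width: 0.997
```

Request:
move_arm --pt "0 0 0 -0.022 -0.037 0.01 0.085" --pt "0 0 0 -0.044 -0.074 0.02 0.085" --pt "0 0 0 -0.062 -0.104 0.02 0.085" --pt "0 0 0 -0.074 -0.124 0.02 0.085" --pt "0 0 0 -0.079 -0.132 0.021 0.085" --pt "0 0 0 -0.079 -0.132 0.021 0.085" --pt "0 0 0 -0.079 -0.132 0.021 0.085"

```text
clock: 2.8
position: [0.5849, -0.1824, 0.1302]
ee_rot: [0.784, -0.621, -0.0, 0.001]
ft_force: [-0.9, -0.8, -0.6]
grip_width: 0.996
```

```bash
python3 - <<'E'
from h import *
o=manip.get_obs(); print(o["position"],o["ft_force"],o["clock"],o["joint_pos"])
RP=R.from_euler("z",13.3,degrees=True)
go([.587,-.182,.010],RP*FLIP,"grasp")
for n,b in(("scene",(150,190,80,60)),("top",(280,180,80,60))):
    im=cams.camera(n)[:,:,::-1]; x,y,w,h=b
    cv2.imwrite(f"pics/{n}1.png",cv2.resize(im[y:y+h,x:x+w],(400,300),interpolation=cv2.INTER_CUBIC))
cv2.imwrite("pics/m1.png",np.hstack([cv2.imread("pics/scene1.png"),cv2.imread("pics/top1.png")]))
E
```

```text
[ 0.58490549 -0.18244091  0.13020246] [-0.87183821 -0.80838733 -0.58105445] 2.8 [ 0.56179977  0.41228713 -0.42305859  1.59988825  0.18075674  1.16870921
 -1.24166795]
grasp turn [ 0.05 -0.04 -0.12] shift [-0.     -0.0022  0.1202]
```

View pics/m1.png

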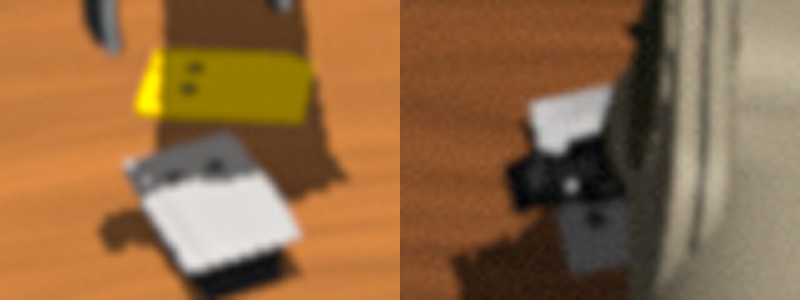

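Request:
move_arm --pt "0 0 0 0 -0.002 0.025 0.085" --pt "0 0 0 0 -0.002 0.055 0.085" --pt "0 0 0 0 -0.002 0.075 0.085" --pt "0 0 0 0 -0.002 0.092 0.085" --pt "0 0 0 0 -0.002 0.105 0.085" --pt "0 0 0 0 -0.002 0.115 0.085" --pt "0 0 0 0 -0.002 0.12 0.085" --pt "0 0 0 0 -0.002 0.12 0.085"

```text
clock: 3.7
position: [0.5876, -0.1805, 0.01]
ee_rot: [0.784, -0.621, -0.0, 0.0]
ft_force: [0.5, 0.1, 0.3]
grip_width: 0.996
```

Request:
move_arm --pt "0 0 0 0 0 0 0.07" --pt "0 0 0 0 0 0 0.07" --pt "0 0 0 0 0 0 0.07" --pt "0 0 0 0 0 0 0.055" --pt "0 0 0 0 0 0 0.05" --pt "0 0 0 0 0 0 0.05" --pt "0 0 0 0 0 0 0.05" --pt "0 0 0 0 0 0 0.05" --grip_force 40

```text
clock: 4.5
position: [0.5881, -0.1806, 0.0111]
ee_rot: [0.784, -0.621, 0.001, -0.0]
ft_force: [-2.0, -0.2, 5.2]
grip_width: 0.736
```

Request:
move_arm --pt "0 0 0 0 0 0 0.05" --pt "0 0 0 0 0 0 0.05" --pt "0 0 0 0 0 -0.01 0.05" --pt "0 0 0 0 0 -0.03 0.05" --pt "0 0 0 0 0 -0.06 0.05" --pt "0 0 0 0 0 -0.1 0.05" --pt "0 0 0 0 0 -0.15 0.05" --pt "0 0 0 0 0 -0.2 0.05" --pt "0 0 0 0 0 -0.23 0.05" --pt "0 0 0 0 0 -0.23 0.05" --grip_force 110

```text
clock: 5.5
position: [0.5897, -0.1806, 0.2462]
ee_rot: [0.784, -0.621, 0.004, -0.002]
ft_force: [0.9, -0.7, -0.4]
grip_width: 0.719
```

```bash
python3 - <<'E'
from h import *
o=manip.get_obs(); print(o["position"],o["ft_force"],o["torque"],o["clock"],o["grip_width"])
for n in P: cv2.imwrite(f"pics/{n}2.png",cams.camera(n)[:,:,::-1])
X=proj("scene",o["position"])[0]; print(X, proj("top",o["position"]))
x,y=(X-[40,40]).astype(int); x=max(x,0);y=max(y,0)
a=cv2.imread("pics/scene2.png")[y:y+75,x:x+100]; print(x,y)
cv2.imwrite("pics/c2.png",cv2.resize(a,None,fx=8,fy=8,interpolation=cv2.INTER_CUBIC))
# relative to a 120 mm-above-seat standoff; grasp = 47 mm up the slope, TCP ~ 27-4 mm under plate mid
for h in(.10,.03):
    go(SEAT+RF.apply([.052,0,h-.019]),RF*FLIP,h)
E
```

```text
[ 0.58966546 -0.18059682  0.24617773] [ 0.93304639 -0.6830748  -0.38957497] [-0.03450311 -0.01674255  0.01161546] 5.5 0.7185507564900869
[186.3059911  160.48802682] [[333.40133532 207.67151694]]
146 120
0.1 turn [14.22  1.3  10.62] shift [-0.351  -0.0344 -0.0272]
0.03 turn [14.22  1.3  10.62] shift [-0.3479 -0.0513  0.0406]
```

View pics/c2.png

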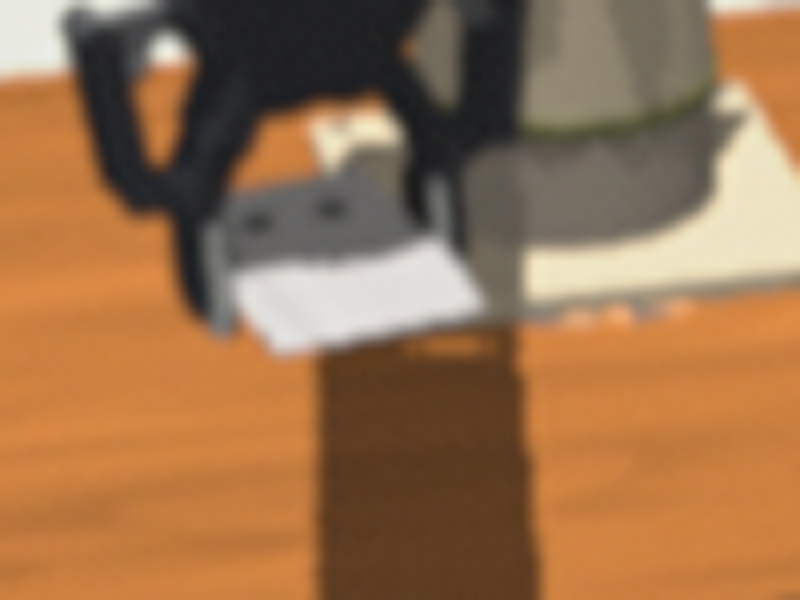

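Plate held level with its sides between the pads, bevel far edge from crop (278,352) to (480,302), back-left top corner about (230,195).

```bash
python3 - <<'E'
from h import *
C=lambda x,y:((x+.5)/8-.5+146,(y+.5)/8-.5+120)
o=manip.get_obs(); r=R.from_quat(o["ee_rot"]);p=o["position"]; print(p)
for dz in(.017,.019,.021):
    a=[onz("scene",*C(278,352),p[2]+dz),onz("scene",*C(480,302),p[2]+dz),onz("scene",*C(230,195),p[2]+dz+.008)]
    print(dz,[np.round(r.inv().apply(q-p)*1000,1) for q in a], np.linalg.norm(a[0]-a[1]),np.linalg.norm(a[0]-a[2]))
E
```

```text
[ 0.58770365 -0.18038266  0.24078146]
0.017 [array([ 26.3, -32.6, -17. ]), array([-39.6, -29.3, -17. ]), array([  7.1,  62.8, -25. ])] 0.06598775696615383 0.09761271801754327
0.019 [array([ 27.5, -36.3, -19. ]), array([-38.1, -33.1, -19. ]), array([  8.4,  58.5, -27. ])] 0.06569462088911793 0.09710350062514521
0.021 [array([ 28.7, -40.1, -21. ]), array([-36.6, -36.9, -21. ]), array([  9.7,  54.3, -29. ])] 0.06540148481208195 0.09659430209176106
```

```bash
python3 - <<'E'
from h import *
for h in(.08,.04):
    go(SEAT+RF.apply([.055,0,h-.019]),RF*FLIP,h)
E
```

```text
0.08 turn [14.22  1.3  10.62] shift [-0.3496 -0.0421 -0.0086]
0.04 turn [14.22  1.3  10.62] shift [-0.3478 -0.0518  0.0302]
```

Request:
move_arm --pt "0 0 0 -0.015 0 -0.02 0.05" --pt "2 0.2 1.5 -0.04 0 -0.03 0.05" --pt "4 0.4 3 -0.08 -0.005 -0.03 0.05" --pt "6 0.6 4.5 -0.12 -0.01 -0.03 0.05" --pt "8 0.8 6 -0.16 -0.015 -0.03 0.05" --pt "10 1 7.5 -0.2 -0.02 -0.03 0.05" --pt "12 1.1 9 -0.24 -0.025 -0.03 0.05" --pt "13 1.2 10 -0.28 -0.03 -0.025 0.05" --pt "14.2 1.3 10.6 -0.315 -0.035 -0.02 0.05" --pt "14.2 1.3 10.6 -0.338 -0.04 -0.01 0.05"

```text
clock: 6.6
position: [0.5474, 0.1606, 0.2492]
ee_rot: [0.718, -0.685, 0.085, -0.09]
ft_force: [1.0, -0.7, -1.1]
grip_width: 0.719
```

Request:
move_arm --pt "0 0 0 -0.01 -0.002 0.0 0.05" --pt "0 0 0 -0.01 -0.002 0.0 0.05" --pt "0 0 0 -0.01 -0.002 0.0 0.05" --pt "0 0 0 -0.01 -0.002 0.0 0.05"

```text
clock: 7.0
position: [0.551, 0.166, 0.2507]
ee_rot: [0.717, -0.686, 0.086, -0.089]
ft_force: [-0.2, -0.1, -0.8]
grip_width: 0.722
```

```bash
python3 - <<'E'
from h import *
A={n:np.mean([cams.camera(n).astype(float) for _ in range(6)],0)[:,:,::-1] for n in P}
for n in P: np.save(f"pics/{n}3.npy",A[n])
o=manip.get_obs(); print(o["position"],o["ft_force"],o["clock"],o["grip_width"])
for n in P: print(proj(n,o["position"]))
for h in(.08,.04): go(SEAT+RF.apply([.055,0,h-.019]),RF*FLIP,h)
def c(i,x,y,w,h,k): return cv2.resize(i[y:y+h,x:x+w].clip(0,255).astype(np.uint8),None,fx=k,fy=k,interpolation=cv2.INTER_CUBIC)
u,v=proj("scene",o["position"])[0].astype(int); print(u-30,v-30)
a=np.hstack([c(A["scene"],u-30,v-30,60,66,8),c(A["top"],165,190,60,126,4)[:528,:][:, :240]])
cv2.imwrite("pics/h3.png",a); print(a.shape)
E
```

```text
[0.55058951 0.16780599 0.25081512] [ 0.51834333  0.39166957 -1.5581456 ] 7.6 0.7216400887627116
[[312.27161614 138.56373512]]
[[182.28543465 223.02721792]]
0.08 turn [0.05 0.02 0.01] shift [-0.0018  0.0025  0.001 ]
0.04 turn [0.05 0.02 0.01] shift [-0.0018  0.0024  0.041 ]
282 108Traceback (most recent call last):
  File "<stdin>", line 9, in <module>
    return _nx.concatenate(arrs, 1, dtype=dtype, casting=casting)
           ~~~~~~~~~~~~~~~^^^^^^^^^^^^^^^^^^^^^^^^^^^^^^^^^^^^^^^
ValueError: all the input array dimensions except for the concatenation axis must match exactly, but along dimension 0, the array at index 0 has size 528 and the array at index 1 has size 504
```

```bash
python3 - <<'E'
from h import *
A={n:np.load(f"pics/{n}3.npy") for n in P}
def c(i,x,y,w,h,k): return cv2.resize(i[y:y+h,x:x+w].clip(0,255).astype(np.uint8),None,fx=k,fy=k,interpolation=cv2.INTER_CUBIC)
a=np.hstack([c(A["scene"],282,108,60,66,8),c(A["top"],160,180,40,66,8)])
cv2.imwrite("pics/h3.png",a); print(a.shape)
E
```

```text
(528, 800, 3)
```

View pics/h3.png

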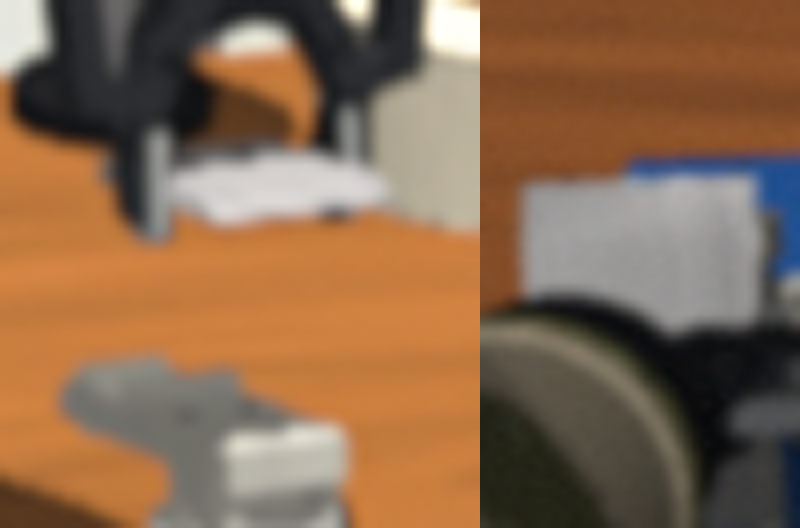

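Top view: bevel edge corners at crop (525,183) and (758,176). Scene view: (217,223) and (388,202). I'll triangulate those against the face.

```bash
python3 - <<'E'
from h import *
o=manip.get_obs(); r=R.from_quat(o["ee_rot"]);p=o["position"]; print(p)
S=lambda x,y:((x+.5)/8-.5+282,(y+.5)/8-.5+108)
T=lambda x,y:((x-480+.5)/8-.5+160,(y+.5)/8-.5+180)
Q=[tri(S(217,223),T(758,176)),tri(S(388,202),T(525,183))]
for q,e in Q: print(np.round(q,4),round(e,4),"tool",np.round(r.inv().apply(q-p)*1000,1),"face",np.round(RF.inv().apply(q-SEAT)*1000,1))
E
```

```text
[0.55058951 0.16780599 0.25081512]
[0.5968 0.1364 0.2827] 0.0004 tool [ 33.5 -51.2 -19.9] face [108.7 -35.3  81.9]
[0.5936 0.1996 0.2825] 0.0039 tool [-29.8 -50.8 -19.8] face [108.3  28.   81.8]
```

Request:
move_arm --pt "0 0 0 -0.0035 0.0045 0.012 0.05" --pt "0 0 0 -0.0035 0.0045 0.03 0.05" --pt "0 0 0 -0.0035 0.0045 0.045 0.05" --pt "0 0 0 -0.0035 0.0045 0.058 0.05" --pt "0 0 0 -0.0035 0.0045 0.067 0.05" --pt "0 0 0 -0.0035 0.0045 0.07 0.05" --pt "0 0 0 -0.0035 0.0045 0.07 0.05" --pt "0 0 0 -0.0035 0.0045 0.07 0.05"

```text
clock: 8.4
position: [0.5635, 0.1721, 0.1824]
ee_rot: [0.717, -0.685, 0.086, -0.09]
ft_force: [-0.1, -0.1, -0.5]
grip_width: 0.722
```

```bash
python3 - <<'E'
from h import *
A={n:np.mean([cams.camera(n).astype(float) for _ in range(6)],0)[:,:,::-1] for n in P}
o=manip.get_obs(); r=R.from_quat(o["ee_rot"]); print(o["position"],o["ft_force"],o["torque"],o["clock"])
go(SEAT+RF.apply([.053,0,.012-.020]),RF*FLIP)
def c(i,x,y,w,h,k): return cv2.resize(i[y:y+h,x:x+w].clip(0,255).astype(np.uint8),None,fx=k,fy=k,interpolation=cv2.INTER_CUBIC)
cv2.imwrite("pics/h4.png",np.hstack([c(A["scene"],280,120,60,66,8),c(A["top"],160,180,40,66,8)]))
E
```

```text
[0.5632312  0.17190212 0.1818167 ] [-0.14864371  0.02995479 -1.20841526] [-0.02619779  0.34963128  0.02478082] 9.0
 turn [0.06 0.02 0.01] shift [ 0.0017 -0.0002  0.    ]
```

View pics/h4.png

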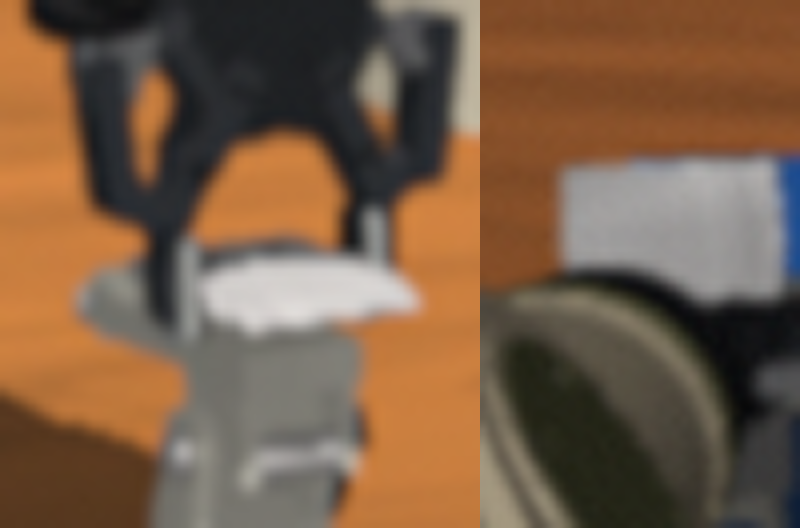

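```bash
python3 - <<'E'
from h import *
S=lambda x,y:((x+.5)/8-.5+280,(y+.5)/8-.5+120)
T=lambda x,y:((x-480+.5)/8-.5+160,(y+.5)/8-.5+180)
for a,b in((S(240,331),T(784,158)),(S(421,304),T(561,167))):
    q,e=tri(a,b); print(np.round(RF.inv().apply(q-SEAT)*1000,1),round(e,4))
    # single-view lateral: ray onto plane 12 mm above the face
    for n,px in(("scene",a),("top",b)):
        o,d=ray(n,*px); N=RF.apply([0,0,1]); s=((SEAT+.012*N-o)@N)/(d@N); print("  ",n,np.round(RF.inv().apply(o+s*d-SEAT)*1000,1))
for a,b in(((310.0,164.1),None),):pass
E
```

```text
[104.7 -32.8  13.3] 0.0005
   scene [ 99.9 -30.9  12. ]
   top [104.7 -32.4  12. ]
[104.4  33.7  13.6] 0.0006
   scene [98.4 36.6 12. ]
   top [104.3  34.4  12. ]
```

Request:
move_arm --pt "0 0 0 0.0005 0 0.003 0.05" --pt "0 0 0 0.0005 0 0.006 0.05" --pt "0 0 0 0.0005 0 0.008 0.05" --pt "0 0 0 0.0005 0 0.0095 0.05" --pt "0 0 0 0.0005 0 0.01 0.05" --pt "0 0 0 0.0005 0 0.01 0.05"

```text
clock: 9.6
position: [0.5657, 0.1715, 0.172]
ee_rot: [0.717, -0.685, 0.085, -0.09]
ft_force: [0.2, 0.4, -1.9]
grip_width: 0.721
```

Request:
move_arm --pt "0 0 0 0 0 0.0005 0.05" --pt "0 0 0 0 0 0.001 0.05" --pt "0 0 0 0 0 0.0015 0.05" --pt "0 0 0 0 0 0.0015 0.05"

```text
clock: 10.0
position: [0.5661, 0.1715, 0.1706]
ee_rot: [0.717, -0.685, 0.086, -0.09]
ft_force: [-0.2, -1.0, -0.4]
grip_width: 0.722
```

Request:
move_arm --pt "0 0 0 0 0 0.0005 0.05" --pt "0 0 0 0 0 0.001 0.05" --pt "0 0 0 0 0 0.0015 0.05" --pt "0 0 0 0 0 0.0015 0.05"

```text
clock: 10.4
position: [0.5664, 0.1715, 0.1696]
ee_rot: [0.717, -0.686, 0.086, -0.09]
ft_force: [-4.2, -1.6, 5.9]
grip_width: 0.723
```

```bash
cat >> h.py <<'E'
def st():
    o=manip.get_obs(); r=R.from_quat(o["ee_rot"]); f=RF.inv().apply(o["ft_force"]);t=RF.inv().apply(o["torque"])
    print("t",o["clock"],"face xyz mm",np.round(RF.inv().apply(o["position"]-SEAT)*1000,2),"F face",np.round(f,1),"M face",np.round(t,2),"rot",np.round((RF.inv()*r*FLIP.inv()).as_rotvec(degrees=True),2))
E
python3 -c "
from h import *
st()"
```

```text
t 10.4 face xyz mm [ 52.91   1.16 -20.59] F face [-2.7 -1.4  6.8] M face [-0.36  0.83 -0.06] rot [0.   0.05 0.01]
```

Request:
move_arm --pt "0 0 0 0.001 0 -0.001 0.05" --pt "0 0 0 0.001 0.001 -0.001 0.05" --pt "0 0 0 0.001 0.002 -0.001 0.05" --pt "0 0 0 0.001 0.003 -0.001 0.05" --pt "0 0 0 0.001 0.003 -0.001 0.05" --pt "0 0 0 0.001 0.003 -0.001 0.05"

```text
clock: 11.0
position: [0.5634, 0.1704, 0.1694]
ee_rot: [0.717, -0.685, 0.086, -0.09]
ft_force: [0.7, -0.6, -0.4]
grip_width: 0.721
```

```bash
python3 -c "
from h import *
st()"
```

```text
t 11.0 face xyz mm [ 49.81   0.18 -20.02] F face [ 0.5 -0.7 -0.5] M face [ 0.02  0.31 -0.01] rot [0.02 0.06 0.01]
```

Request:
move_arm --pt "0 0 0 0 0.0005 0 0.05" --pt "0 0 0 0 0.001 0 0.05" --pt "0 0 0 0 0.0015 0 0.05" --pt "0 0 0 0 0.002 0 0.05" --pt "0 0 0 0 0.002 0 0.05"

```text
clock: 11.5
position: [0.5614, 0.1703, 0.169]
ee_rot: [0.717, -0.685, 0.086, -0.09]
ft_force: [-0.6, 0.0, -0.8]
grip_width: 0.719
```

```bash
python3 -c "
from h import *
st()"
```

```text
t 11.5 face xyz mm [ 47.85   0.15 -19.95] F face [-0.8  0.1 -0.6] M face [0.02 0.33 0.01] rot [0.02 0.05 0.01]
```

Request:
move_arm --pt "0 0 0 0 0.0005 0 0.05" --pt "0 0 0 0 0.001 0 0.05" --pt "0 0 0 0 0.0015 0 0.05" --pt "0 0 0 0 0.002 0 0.05" --pt "0 0 0 0 0.002 0 0.05"

```text
clock: 12.0
position: [0.5612, 0.1703, 0.1696]
ee_rot: [0.717, -0.686, 0.087, -0.091]
ft_force: [8.6, 0.6, -1.3]
grip_width: 0.723
```

```bash
python3 -c "
from h import *
st()"
```

```text
t 12.0 face xyz mm [ 47.77   0.15 -19.25] F face [ 8.   0.2 -3.4] M face [ 0.02 -1.39 -0.11] rot [ 0.07 -0.16 -0.03]
```

Request:
move_arm --pt "0 0 0 0 0 0.0005 0.05" --pt "0 0 0 0 0 0.001 0.05" --pt "0 0 0 0 0 0.0015 0.05" --pt "0 0 0 0 0 0.002 0.05" --pt "0 0 0 0 0 0.0025 0.05" --pt "0 0 0 0 0 0.0025 0.05" --grip_force 120

```text
clock: 12.6
position: [0.5616, 0.1703, 0.1683]
ee_rot: [0.717, -0.686, 0.087, -0.091]
ft_force: [-1.1, -3.3, 13.4]
grip_width: 0.716
```

```bash
python3 -c "
from h import *
st()"
```

```text
t 12.6 face xyz mm [ 47.8    0.18 -20.61] F face [ 2.1 -3.2 13.3] M face [-0.61 -0.09 -0.18] rot [ 0.01 -0.16 -0.02]
```

```bash
python3 - <<'E'
from h import *
A={n:np.mean([cams.camera(n).astype(float) for _ in range(8)],0)[:,:,::-1] for n in P}
def c(i,x,y,w,h,k): return cv2.resize(i[y:y+h,x:x+w].clip(0,255).astype(np.uint8),None,fx=k,fy=k,interpolation=cv2.INTER_CUBIC)
cv2.imwrite("pics/h5.png",np.hstack([c(A["scene"],290,145,46,44,12)[:,:480],c(A["top"],168,186,40,66,8)]))
st()
E
```

```text
t 13.4 face xyz mm [ 47.83   0.18 -20.58] F face [ 1.6 -3.3 13.6] M face [-0.67 -0.05 -0.21] rot [ 0.01 -0.17 -0.03]
```

View pics/h5.png

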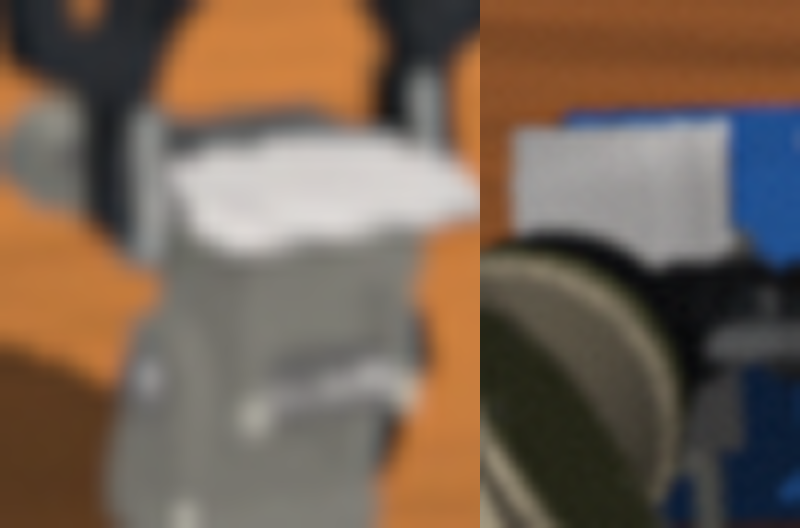

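```bash
python3 - <<'E'
from h import *
S=lambda x,y:((x+.5)/12-.5+290,(y+.5)/12-.5+145)
T=lambda x,y:((x-480+.5)/8-.5+168,(y+.5)/8-.5+186)
T12=lambda x,y:((x-484+.5)/12-.5+174,(y+.5)/12-.5+204)
for a,b in((S(228,255),T(733,121)),(S(482,210),T(514,128)),((310.04,164.1),T12(735,40)),((324.7,161.0),T12(520,47))):
    q,e=tri(a,b); print(np.round(RF.inv().apply(q-SEAT)*1000,1),round(e,4))
    o,d=ray("top",*b); N=RF.apply([0,0,1]); s=((SEAT-o)@N)/(d@N); print("   top",np.round(RF.inv().apply(o+s*d-SEAT)*1000,1))
E
```

```text
[ 99.6 -34.1  -0.9] 0.0003
   top [ 99.6 -34.4   0. ]
[99.3 30.3  0.9] 0.0032
   top [99.9 32.   0. ]
[ 84.6 -22.3  -1. ] 0.0007
   top [ 84.9 -22.1   0. ]
[85.2 20.9  1.9] 0.0003
   top [85.  21.4 -0. ]
```

Request:
move_arm --pt "0 0 0 0 0 -0.002 0.05" --pt "0 0 0 0 0 -0.0035 0.05" --pt "0 0 0 -0.0005 -0.001 -0.0035 0.05" --pt "0 0 0 -0.0005 -0.001 -0.0035 0.05" --pt "0 0 0 -0.0005 -0.001 -0.0035 0.05"

```text
clock: 13.9
position: [0.561, 0.1704, 0.1702]
ee_rot: [0.717, -0.686, 0.086, -0.09]
ft_force: [4.8, -0.7, -0.4]
grip_width: 0.712
```

```bash
python3 -c "
from h import *
st()"
```

```text
t 13.9 face xyz mm [ 47.73   0.26 -18.7 ] F face [ 4.5 -1.  -1.5] M face [-0.28 -0.83  0.03] rot [ 0.01 -0.03 -0.02]
```

Request:
move_arm --pt "0 0 0 0 -0.003 0 0.05" --pt "0 0 0 -0.0008 -0.003 0.0 0.05" --pt "0 0 0 -0.0008 -0.003 0.0005 0.05" --pt "0 0 0 -0.0008 -0.001 0.0008 0.05" --pt "0 0 0 -0.0008 0.0005 0.001 0.05" --pt "0 0 0 -0.0008 0.0015 0.001 0.05" --pt "0 0 0 -0.0008 0.0015 0.002 0.05" --pt "0 0 0 -0.0008 0.0015 0.003 0.05" --pt "0 0 0 -0.0008 0.0015 0.0035 0.05" --pt "0 0 0 -0.0008 0.0015 0.0035 0.05"

```text
clock: 14.9
position: [0.5615, 0.1718, 0.1684]
ee_rot: [0.717, -0.685, 0.087, -0.092]
ft_force: [1.5, -1.9, 10.4]
grip_width: 0.719
```

```bash
python3 -c "
from h import *
st()"
```

```text
t 14.9 face xyz mm [ 47.82   1.64 -20.54] F face [ 3.9 -2.   9.7] M face [-0.45 -0.49 -0.15] rot [ 0.04 -0.24 -0.03]
```

Request:
move_arm --pt "0 0 0 0 0 0.0005 0.05" --pt "0 0 0 0 0 0.001 0.05" --pt "0 0 0 0 0 0.0015 0.05" --pt "0 0 0 0 0 0.002 0.05" --pt "0 0 0 0 0 0.002 0.05" --pt "0 0 0 0 0 0.002 0.05"

```text
clock: 15.5
position: [0.5616, 0.1718, 0.1682]
ee_rot: [0.717, -0.685, 0.088, -0.091]
ft_force: [-13.7, -6.7, 33.4]
grip_width: 0.72
```

```bash
python3 -c "
from h import *
st()"
```

```text
t 15.5 face xyz mm [ 47.85   1.62 -20.77] F face [-5.3 -6.1 35.8] M face [-1.37  1.58 -0.22] rot [-0.04 -0.25 -0.01]
```

Request:
move_arm --pt "0 0 0 0 0.001 -0.0003 0.05" --pt "0 0 0 0 0.002 -0.0006 0.05" --pt "0 0 0 0 0.0025 -0.0006 0.05" --pt "0 0 0 0 0.0025 -0.0006 0.05" --pt "0 0 0 0 0.0025 -0.0006 0.05"

```text
clock: 16.0
position: [0.5615, 0.1718, 0.1683]
ee_rot: [0.717, -0.685, 0.089, -0.094]
ft_force: [7.0, -1.6, 15.5]
grip_width: 0.718
```

```bash
python3 - <<'E'
from h import *
st()
A={n:np.mean([cams.camera(n).astype(float) for _ in range(10)],0)[:,:,::-1] for n in P}
def c(i,x,y,w,h,k): return cv2.resize(i[y:y+h,x:x+w].clip(0,255).astype(np.uint8),None,fx=k,fy=k,interpolation=cv2.INTER_CUBIC)
cv2.imwrite("pics/h6.png",np.hstack([c(A["scene"],290,145,46,44,12)[:,:504],c(A["top"],172,186,36,66,8)]))
st()
E
```

```text
t 16.0 face xyz mm [ 47.84   1.63 -20.61] F face [10.5 -1.9 13.3] M face [-0.77 -1.78 -0.07] rot [ 0.08 -0.52 -0.05]
t 17.0 face xyz mm [ 47.87   1.63 -20.59] F face [10.1 -2.  14.3] M face [-0.75 -1.86 -0.06] rot [ 0.08 -0.53 -0.05]
```

View pics/h6.png

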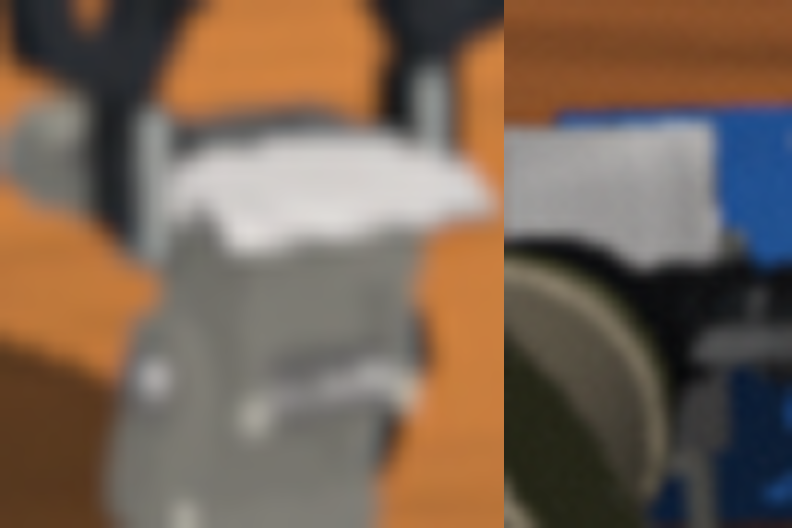

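Request:
move_arm --pt "0 0 0 0 -0.0005 0.0003 0.05" --pt "0 0 0 0 -0.001 0.0005 0.05" --pt "0 0 0 0 -0.001 0.0005 0.05" --pt "0 0 0 0 -0.001 0.0005 0.05" --pt "0 0 0 0 -0.001 0.0005 0.05" --pt "0 0 0 0 -0.001 0.0005 0.05" --pt "0 0 0 0 -0.001 0.0005 0.05"

```text
clock: 17.7
position: [0.5616, 0.1717, 0.1683]
ee_rot: [0.717, -0.685, 0.088, -0.093]
ft_force: [-3.2, -5.4, 25.7]
grip_width: 0.72
```

```bash
python3 -c "
from h import *
st()"
```

```text
t 17.7 face xyz mm [ 47.87   1.6  -20.7 ] F face [ 3.  -5.2 25.7] M face [-1.16 -0.2  -0.11] rot [ 0.02 -0.42 -0.04]
```

```bash
python3 -c "
from h import *
print(manip.hand_in()); st()"
```

```text
the job is handed in; nothing more can be done
None
the job is handed in; nothing more can be done
```

I gripped the small grey plate across its width, lifted it off the block and set it on the sloped face. The square end is down on the ledge and the bevelled end is up the slope. I handed the job in with the plate still gripped and pressed on, at 17.7 s of the 40 s allowed.

**Last checks before hand-in:**
- **Force:** about 26 N pressing into the face and about 3 N against the ledge. The moment readings put the centre of pressure about 48 mm up the slope, near the middle of the face, which fits the plate lying flush.
- **Position along the slope:** the cameras put the bevelled edge at about 99.7 mm from the seat (100 mm is ideal). I measured this before a final sideways adjustment, but the tool's reading along the slope was unchanged after it.
- **Sideways:** the plate first sat about 0.9 mm off to the right. I lifted it slightly and moved it, but it went 1.4 mm instead of the 0.8 mm I asked for. It should now be about 0.5–0.8 mm to the left.
- **Head:** it looked unmoved in the pictures.

**Not certain:**
- **Tilt:** my two camera estimates of the face's tilt were 14.0° and 15.1°. I used 14.3°, and under load the tool sits about 0.4° off that. Flushness therefore rests on the force readings, not on a direct view.
- **Side force:** about 5 N along the ledge remains, which I take to be friction.
- **Bystanders:** I took no overall picture at the end to check the other things on the bench, but no unexpected contact showed in the forces.

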